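Latch two pipe offcuts into the bench rack

TASK

Put the two loose pipe offcuts that lie along the front edge of the bench (a thick short one and a thin long one) away in the grey two-slot rack, one in each slot, either way about. Lay an offcut in the mouth of a slot, where it rests on the closed latch, then press that slot's tab down until the offcut drops into its seat, and let go so that the latch snaps shut over it. Leave the loose pipe fittings on the bench where they are.

Things in the scene. Friction and masses are not known exactly. Their poses are not given: they have to be found in the camera images.
- thick_mid (a point): the thick, short pipe offcut: a plain dark plastic tube, 40 mm in diameter, 160 mm long, lying on the bench. The point is its centre (20 mm above the bench at the start), its y axis runs along the tube.
- thin_mid (a point): the thin, long pipe offcut: a plain plastic tube, 32 mm in diameter, 200 mm long, lying on the bench. The point is its centre (16 mm above the bench at the start), its y axis runs along the tube.
- rack: fixed two-slot rack: plywood foot 200x150x12 mm, grey yokes 14 mm thick at y = -50 and +50 mm, 115 mm high; the slots are open between them for fingers. Origin under the foot's centre, on the bench; x across the slots (to the robot's left), y along them (toward the robot). Slot centre lines at x = -34 mm (right slot) and +34 mm (left slot); each 44 mm wide, its mouth flared above z = 100 mm.
- slot_right (a point): bottom of the 90 degree vee seat of the right slot, half-way along it, 20 mm above the bench; axes as the rack. A seated offcut has its centre 28 mm (thick) or 23 mm (thin) above this point. An offcut that rests on the closed latch has its centre about 80 mm (thick) or 74 mm (thin) above it.
- slot_left (a point): the same point of the left slot
- tab_right (a point): top centre of the right latch's black ribbed tab, 32 mm (x) by 40 mm (y), at rack x = -108 mm, y = 0, z = 58 mm, outside the rack on the right. Fully down it has sunk 32 mm and moved 11 mm away from the rack; an offcut falls when it is two thirds down. Its hinge lies 64 mm from it toward the slot and 40 mm lower (18 mm above the bench).
- tab_left (a point): the same for the left latch, at rack x = +108 mm, on the outer left side; it also moves away from the rack as it sinks
- latch_right (a joint): angle of the right latch, sprung: 0 = shut, its two noses stand over the slot 72 to 80 mm above the bench, 61 mm either side of the middle; 0.46 = tab fully down, at a hard stop, noses clear of the slot. About 3 N on the tab starts it, 5 to 9 N holds it down. It returns by itself when let go.
- latch_left (a joint): the same for the left latch
- tee: loose grey pipe tee, 67 x 92 x 42 mm, a bystander; origin under its centre
- coupling: dark pipe coupling, 54 mm across, 60 mm high, fixed to the bench, a bystander; origin under its centre
- elbow: loose white pipe elbow, 59 x 59 x 42 mm, a bystander; origin under its centre

How it is judged:
By the outcome, as a careful person would: the job done as asked, in the order asked, and still so for the second after the job is handed in, with the robot touching nothing.
It also fails if it takes over 70 s, if anything falls off the work surface, if the arm or the gripper's body presses on something with over 40 N, if the wrist force passes 120 N, or if a joint passes its speed limit or range.

ROBOT

A 7-joint arm with a two-finger parallel gripper is mounted at the origin on a cart in front of the work surface, level with it; the furniture and walls round the work are solid. World frame = base frame: x ahead of the robot, y to its left, z up, the work surface at z = 0. Lengths are in m, angles in rad, forces in N, time in s.
With the tool pointing down it reaches from about 0.4 to 0.875 m from the base axis. Payload 19.3 kg.
Tool frame: the origin (TCP) lies at the very end of the fingers, on their centre line; the grasp point (between the pads) lies 19 mm behind it; z points along the fingers, y is the direction in which the jaws open and shut (so a half turn about z gives the same grasp; the last joint's range is limited). The gripper opens to 85 mm and grips with 20 to 120 N. Pads are 22 mm wide; open, the fingers measure 114 mm over their backs; the gripper's body (76 mm by 85 mm) begins 54 mm behind the grasp point. The pads swing forward as they close: fully open they stand 13 mm farther back than shut.
Start: joints at [1.242, 0.521, -0.036, 1.599, 0.021, 1.021, -0.113], TCP at [0.16, -0.604, 0.231] pointing down, gripper open.
Joint ranges: [-2.91, 2.91], [-0.3, 2.13], [-1.5, 1.42], [0.17, 2.43], [-1.26, 4.41], [0.16, 1.93], [-2.52, 2.52]. Speed limits (rad/s): [1.89, 1.89, 2.39, 2.39, 3.01, 3.01, 3.01].

INTERFACE

Orientations are given as [roll, pitch, yaw] about the fixed x, y, z axes, in that order (R = Rz(yaw) Ry(pitch) Rx(roll)).
In Python, from workcell import bot, vision, job_done gives the robot as it stands.
- The arm moves only by the tool arm_command, never from a script. Its arguments are lists of equal length, an entry for each row: "gripper": the finger opening in cm, from 0 to 8.54; "slide": the shift along the tool's x, y, z in cm, a list of three; "turn": the turn, a rotation vector about the tool's x, y, z in degrees, a list of three. A call has 1 to 5 rows; each row is the pose to reach, as a shift and turn from the pose commanded when the call began, along the tool's axes at that moment; what a row does not reach only later rows make up. A row lasts 1/8 s, in which the tool goes at most 62.5 mm and 10.7 degrees, less where a joint would pass 70% of its speed; a pose out of reach is approached as far as the arm can. A call with a gripper value outside its range is refused whole. The fingers move at their own pace and stop on an object; "force" is the grip in N (left out, the last holds). Time passes only in rows, so rows that repeat a pose let the fingers close. It gives the time, the measured TCP pose, the force and the opening at its end, in the units of the state.
- bot.observe(): the state, without advancing time (a new reading comes with each control period).
- vision.grab_frame(name): name is "side" or "top"; returns the picture (384x512x3 uint8, blue, green, red); there is no depth.
- vision.camera_model(name): a dict with "mtx" (3x3 intrinsics, pixels), "T" (4x4, takes a point from camera to world coordinates). Camera axes: x right, y down, z forward; pixel columns grow to the right and rows downward; lengths in m; the calibration is good to about 2 mm. A picture is of the moment at which its call begins. camera_model takes no time and is no camera call.
- job_done(): hands the job in, once; it reports no verdict.
The state is a dict: "clock": time; "qpos": joint angles; "qd": joint speeds; "joint_efforts": joint torques, N m; "position": TCP position; "tool_rot": TCP orientation; "force": force on the tool from outside, world axes, zero at the start; "moment": the same for the moment, N m; "grip_width": finger opening in m.
Only numpy, scipy, OpenCV 4.12 (cv2) and the standard library are available. Lean on these libraries where they do the work, as an engineer would, in place of code of your own. Each camera call takes 0.05 s, during which the arm holds its last target. There are 200 camera calls.

## Working session

There is one attempt and no reset: what is moved stays moved. The work goes in short steps, Python scripts to look and compute and a tool call to move; the robot and the scene stay as the last step left them, time stands still between calls to the robot, and variables do not carry over. Pictures are saved under pics/ and viewed, about 8 in all and at most 12, crops included, and the job is handed in when it is done.

Besides the shell and the picture viewer there is one more tool, called after "Emit:" as a command line: name --argument value ..., lists and objects as JSON in quotes. arm_command: Moves the arm, as the interface text tells. Its arguments: {"type":"object","properties":{"gripper":{"type":"array","items":{"type":"number"}},"slide":{"type":"array","items":{"type":"array","items":{"type":"number"}}},"turn":{"type":"array","items":{"type":"array","items":{"type":"number"}}},"force":{"type":"number"}},"required":["gripper","slide","turn"]}

```bash
mkdir -p pics
python3 - <<'E'
from workcell import bot, vision
import cv2, numpy as np
print(bot.observe())
for n in("side","top"):
    f=vision.grab_frame(n); cv2.imwrite(f"pics/{n}0.png",f); m=vision.camera_model(n); print(n,np.round(m["mtx"],1).tolist(),np.round(m["T"],3).tolist())
a=[cv2.imread(f"pics/{n}0.png") for n in("top","side")]
E
```

```text
{'clock': 0.0, 'qpos': array([ 1.24178064,  0.52201745, -0.03633285,  1.60001782,  0.02120081,
        1.02111155, -0.11284354]), 'qd': array([ 0.00037528,  0.0015477 ,  0.0002381 ,  0.00123017, -0.00110767,
       -0.00030458, -0.00034719]), 'joint_efforts': array([ 2.51531965e-03, -9.27083302e+01,  1.98187485e+00, -3.69922006e+01,
        1.79535424e-02,  8.39207845e-03, -3.60902288e-05]), 'position': array([ 0.1598361 , -0.60385401,  0.23072002]), 'tool_rot': array([-3.14042646e+00,  8.25700588e-05,  2.58767550e-01]), 'force': array([ 0.03131648,  0.22159652, -0.33260986]), 'moment': array([-0.01011258, -0.07804479,  0.02530196]), 'grip_width': 0.08567574750732808}
side [[449.7, 0.0, 262.6], [0.0, 449.7, 196.4], [0.0, 0.0, 1.0]] [[-0.947, -0.139, 0.288, 0.149], [-0.32, 0.441, -0.838, 1.026], [-0.011, -0.886, -0.463, 0.628], [0.0, 0.0, 0.0, 1.0]]
top [[373.8, 0.0, 256.5], [0.0, 373.8, 190.9], [0.0, 0.0, 1.0]] [[0.013, -0.991, 0.131, 0.364], [-1.0, -0.015, -0.012, 0.033], [0.014, -0.131, -0.991, 1.067], [0.0, 0.0, 0.0, 1.0]]
```

View pics/top0.png

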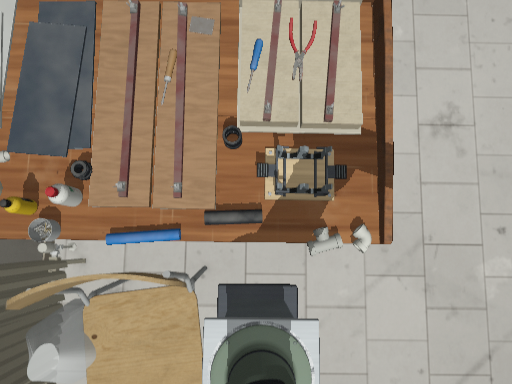

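View pics/side0.png

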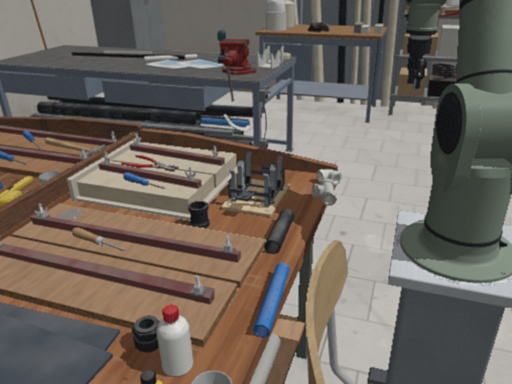

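The top view shows the thick tube at (233,216), the blue thin one at (143,237), the rack at (302,172) and the fittings at (335,240). The side view agrees.

```bash
cat > h.py <<'E'
import numpy as np, cv2
from workcell import bot, vision
def ray(n,p):
    m=vision.camera_model(n); T=m["T"]; d=T[:3,:3]@np.linalg.inv(m["mtx"])@[p[0],p[1],1]; return T[:3,3],d
def onz(n,p,z):
    o,d=ray(n,p); return (o+d*(z-o[2])/d[2])
def proj(n,P):
    m=vision.camera_model(n); q=np.linalg.inv(m["T"])@np.r_[P,1]; u=m["mtx"]@q[:3]; return u[:2]/u[2]
def tube(n,mask,z):
    c=max(cv2.findContours(mask,cv2.RETR_EXTERNAL,cv2.CHAIN_APPROX_NONE)[0],key=cv2.contourArea)
    w=np.array([onz(n,p[0],z)[:2] for p in c],np.float32)
    return cv2.minAreaRect(w),cv2.boundingRect(c)
E
python3 - <<'E'
from h import *
f=cv2.imread("pics/top0.png"); hsv=cv2.cvtColor(f,cv2.COLOR_BGR2HSV)
def roi(m,x0,y0,x1,y1):
    o=np.zeros_like(m);o[y0:y1,x0:x1]=m[y0:y1,x0:x1];return o
b=cv2.inRange(hsv,(95,100,60),(125,255,255)); print("thin",tube("top",roi(b,95,220,195,255),.016))
d=cv2.inRange(hsv,(0,0,0),(180,110,90)); print("thick",tube("top",roi(d,195,203,270,230),.02))
# foot: light ply
for p in[(265,200),(333,200)]: print("footcorner guess",onz("top",p,.012))
# tabs (dark blobs outside)
k=cv2.inRange(hsv,(0,0,0),(180,255,70))
for r in[(252,160,270,182),(334,160,350,182)]:
    m=roi(k,*r); ys,xs=np.nonzero(m); print("tab",xs.min(),xs.max()+1,ys.min(),ys.max()+1,onz("top",((xs.min()+xs.max()+1)/2-.5,(ys.min()+ys.max()+1)/2-.5),.058))
s=cv2.imread("pics/side0.png")
A=cv2.resize(f[140:208,245:355],(770,476),interpolation=cv2.INTER_CUBIC)
B=cv2.resize(s[145:225,210:300],(630,560),interpolation=cv2.INTER_CUBIC)
cv2.imwrite("pics/topz.png",A);cv2.imwrite("pics/sidez.png",B)
E
```

```text
thin (((0.37057146430015564, 0.3339785933494568), (0.030612962320446968, 0.20522455871105194), 4.700643539428711), (106, 229, 75, 16))
thick (((0.4283986985683441, 0.08613685518503189), (0.03848198428750038, 0.1599215716123581), 2.70945405960083), (204, 209, 58, 16))
footcorner guess [ 0.47735461 -0.00420573  0.012     ]
footcorner guess [ 0.48024386 -0.19786587  0.012     ]
tab 257 269 163 177 [0.55647321 0.00517114 0.058     ]
tab 334 347 164 179 [ 0.55571214 -0.20818829  0.058     ]
```

View pics/topz.png

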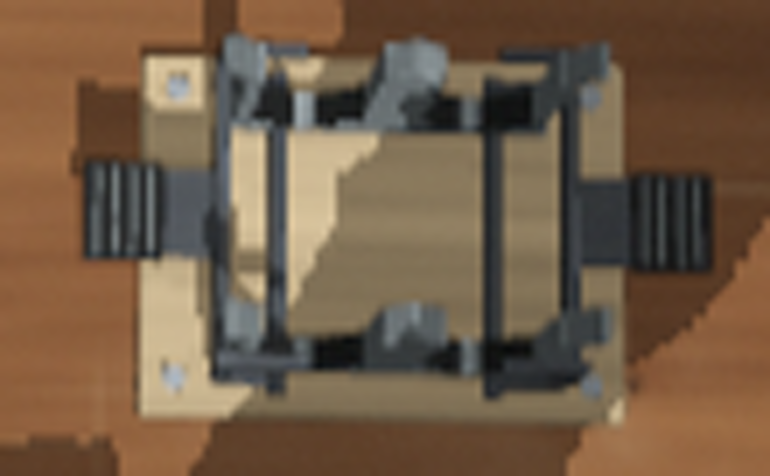

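View pics/sidez.png

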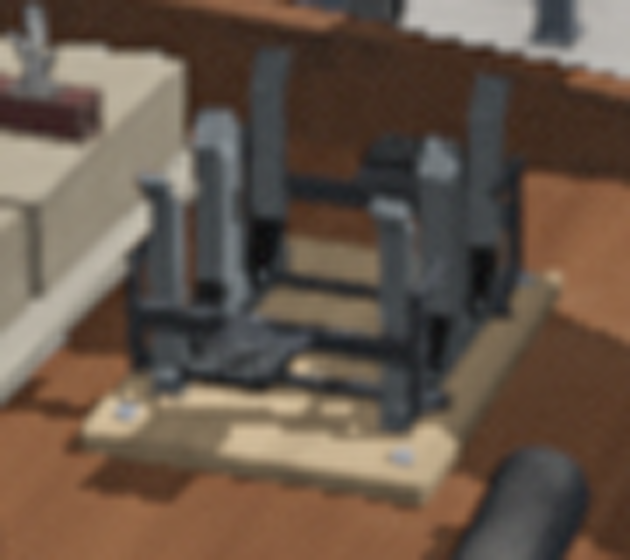

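Crops: rack bars run along the slots at about ±72 mm, tabs at crop (120,208) and (672,222), six posts. Rack at about (0.555, -0.1015), yaw ≈ 0. The tubes' sizes match (38×160, 31×205).

```bash
cat >> h.py <<'E'
from scipy.spatial.transform import Rotation as R
def go(*targets):
    s=bot.observe(); R0=R.from_euler("xyz",s["tool_rot"]); 
    print("t",round(s["clock"],2),"pos",np.round(s["position"],4),"rpy",np.round(np.degrees(s["tool_rot"]),1),"w",round(s["grip_width"],4),"F",np.round(s["force"],1),"q",np.round(s["qpos"],2))
    for x,y,z,yaw in targets:
        d=R0.inv().apply(np.array([x,y,z])-s["position"])*100
        r=(R0.inv()*R.from_euler("xyz",[180,0,yaw],degrees=True)).as_rotvec(degrees=True)
        print((x,y,z,yaw),"slide",np.round(d,2).tolist(),"turn",np.round(r,1).tolist())
E
python3 - <<'E'
from h import *
go((.5,-.35,.231,50),(.428,.086,.2,92.7))
print(onz("top",(300,132),.05))
E
```

```text
t 0.1 pos [ 0.1598 -0.6039  0.2308] rpy [-179.9    0.    14.8] w 0.0855 F [0.7 0.7 0.5] q [ 1.24  0.52 -0.04  1.6   0.02  1.02 -0.11]
(0.5, -0.35, 0.231, 50) slide [39.38, -15.84, -0.01] turn [-0.1, -0.0, -35.2]
(0.428, 0.086, 0.2, 92.7) slide [43.58, -59.83, 3.14] turn [-0.1, -0.0, -77.9]
[ 0.66672637 -0.09917708  0.05      ]
```

Emit:
arm_command --gripper '[8.5, 8.5, 8.5, 8.5, 8.5]' --slide '[[39, -16, 0], [39, -16, 0], [39, -16, 0], [39, -16, 0], [39, -16, 0]]' --turn '[[0, 0, -8], [0, 0, -16], [0, 0, -24], [0, 0, -32], [0, 0, -35]]'

```text
clock: 0.72
position: [0.4103, -0.4142, 0.2312]
tool_rot: [-3.141, -0.0, 0.873]
force: [0.7, -1.6, 0.1]
grip_width: 0.0852
```

Run:
```python
from h import *
go((.5,-.35,.231,50),(.428,.086,.2,92.7))
```

```text
t 0.72 pos [ 0.4103 -0.4142  0.2312] rpy [-180.   -0.   50.] w 0.0852 F [ 0.7 -1.6  0.1] q [ 0.86  0.46 -0.24  1.71  0.13  0.99 -0.13]
(0.5, -0.35, 0.231, 50) slide [10.68, 2.74, 0.02] turn [-0.0, -0.0, -0.0]
(0.428, 0.086, 0.2, 92.7) slide [39.45, -30.8, 3.13] turn [-0.0, -0.0, -42.7]
```

Emit:
arm_command --gripper '[8.5, 8.5, 8.5, 8.5, 8.5]' --slide '[[39.4, -30.8, 3.1], [39.4, -30.8, 3.1], [39.4, -30.8, 3.1], [39.4, -30.8, 3.1], [39.4, -30.8, 3.1]]' --turn '[[0, 0, -8], [0, 0, -16], [0, 0, -24], [0, 0, -32], [0, 0, -40]]'

```text
clock: 1.35
position: [0.4205, -0.102, 0.2119]
tool_rot: [3.141, 0.0, 1.572]
force: [1.7, 0.1, -0.3]
grip_width: 0.0849
```

Run:
```python
from h import *
go((.428,.086,.2,92.7),(.428,.086,.1,92.7))
```

```text
t 1.35 pos [ 0.4205 -0.102   0.2119] rpy [180.    0.   90.1] w 0.0849 F [ 1.7  0.1 -0.3] q [ 0.55  0.28 -0.53  2.08  0.19  0.83 -0.09]
(0.428, 0.086, 0.2, 92.7) slide [18.8, 0.78, 1.19] turn [0.0, 0.0, -2.6]
(0.428, 0.086, 0.1, 92.7) slide [18.81, 0.77, 11.19] turn [0.0, 0.0, -2.6]
```

Emit:
arm_command --gripper '[8.5, 8.5, 8.5, 8.5, 8.5]' --slide '[[6.2, 0.3, 0.5], [12.4, 0.5, 1], [18.8, 0.8, 2], [18.8, 0.8, 7], [18.8, 0.8, 11.2]]' --turn '[[0, 0, -1], [0, 0, -2], [0, 0, -2.6], [0, 0, -2.6], [0, 0, -2.6]]'

```text
clock: 1.98
position: [0.429, 0.0849, 0.0986]
tool_rot: [-3.141, -0.0, 1.615]
force: [1.3, -0.8, -0.2]
grip_width: 0.0849
```

Run:
```python
from h import *
f=vision.grab_frame("side"); u,v=map(int,proj("side",(.428,.086,.06)))
cv2.imwrite("pics/s1.png",cv2.resize(f[v-70:v+70,u-90:u+90],None,fx=4,fy=4))
go((.428,.086,.008,92.7))
```

```text
t 2.02 pos [0.4269 0.084  0.0946] rpy [-179.7    0.    92.5] w 0.0849 F [-5.3 -1.7 -7.9] q [ 0.07  0.5  -0.51  2.17  0.44  0.57 -0.72]
(0.428, 0.086, 0.008, 92.7) slide [0.19, 0.16, 8.66] turn [-0.3, 0.0, -0.2]
```

View pics/s1.png

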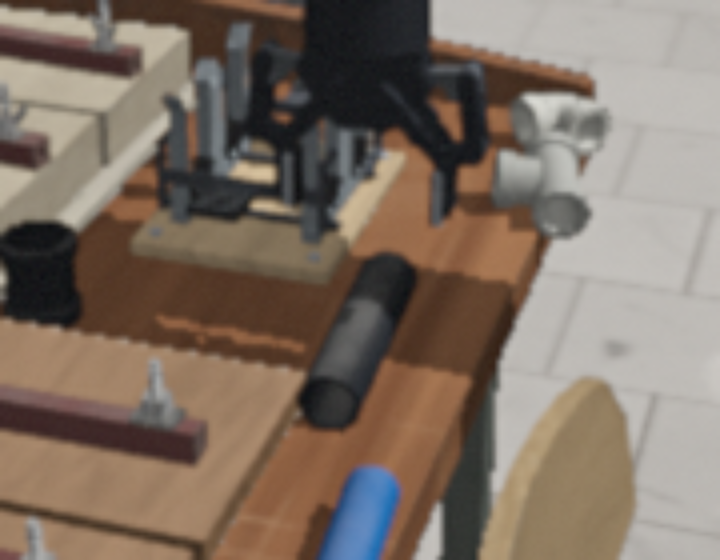

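The open gripper is hovering over the thick tube, with clear space for both fingers. Descending.

Emit:
arm_command --gripper '[8.5, 8.5, 8.5, 4, 3.5]' --slide '[[0.1, 0.1, 4], [0.1, 0.1, 7.5], [0.1, 0.1, 8.8], [0.1, 0.1, 8.8], [0.1, 0.1, 8.8]]' --turn '[[0, 0, 0], [0, 0, 0], [0, 0, 0], [0, 0, 0], [0, 0, 0]]' --force 30

```text
clock: 2.65
position: [0.4311, 0.0852, 0.0131]
tool_rot: [3.14, -0.0, 1.613]
force: [0.6, -0.6, -0.1]
grip_width: 0.0508
```

Emit:
arm_command --gripper '[3, 3, 3, 3]' --slide '[[0, 0, 0], [0, 0, 0], [0, 0, 0], [0, 0, 0]]' --turn '[[0, 0, 0], [0, 0, 0], [0, 0, 0], [0, 0, 0]]'

```text
clock: 3.15
position: [0.4311, 0.0851, 0.0132]
tool_rot: [3.14, -0.0, 1.613]
force: [-1.6, -1.2, 13.3]
grip_width: 0.0387
```

Run:
```python
from h import *
go((.555,-.1355,.17,0))
```

```text
t 3.15 pos [0.4311 0.0851 0.0132] rpy [179.9  -0.   92.4] w 0.0387 F [-1.6 -1.2 13.3] q [-0.06  0.66 -0.35  2.2   0.61  0.37 -0.87]
(0.555, -0.1355, 0.17, 0) slide [-22.56, 11.48, -15.66] turn [0.1, -0.1, 92.4]
```

The grip is a little high: the pads sit barely below the tube's equator. Re-gripping 9 mm lower.

Emit:
arm_command --gripper '[6, 6, 6, 6, 6]' --slide '[[0, 0, 0], [0, 0, 0], [0, 0, 0.5], [0, 0, 0.9], [0, 0, 0.9]]' --turn '[[0, 0, 0], [0, 0, 0], [0, 0, 0], [0, 0, 0], [0, 0, 0]]'

```text
clock: 3.78
position: [0.43, 0.0852, 0.0025]
tool_rot: [-3.141, 0.0, 1.613]
force: [-0.3, 1.0, -0.2]
grip_width: 0.0598
```

Emit:
arm_command --gripper '[3, 3, 3, 3, 3]' --slide '[[0, 0, 0], [0, 0, 0], [0, 0, 0], [0, 0, 0], [0, 0, 0]]' --turn '[[0, 0, 0], [0, 0, 0], [0, 0, 0], [0, 0, 0], [0, 0, 0]]'

```text
clock: 4.4
position: [0.4303, 0.0852, 0.003]
tool_rot: [3.142, -0.0, 1.613]
force: [-1.7, 1.6, 4.6]
grip_width: 0.0388
```

Run:
```python
from h import *
go((.555,-.1355,.17,0))
```

```text
t 4.4 pos [0.4303 0.0852 0.003 ] rpy [180.   -0.   92.4] w 0.0388 F [-1.7  1.6  4.6] q [-0.08  0.68 -0.33  2.2   0.63  0.35 -0.89]
(0.555, -0.1355, 0.17, 0) slide [-22.57, 11.52, -16.7] turn [0.0, -0.0, 92.4]
```

Emit:
arm_command --gripper '[3, 3, 3, 3, 3]' --slide '[[0, 0, -6], [0, 0, -12], [-3, 2, -17.5], [-7, 4, -17.5], [-11, 6, -17.5]]' --turn '[[0, 0, 0], [0, 0, 0], [0, 0, 10], [0, 0, 20], [0, 0, 30]]'

```text
clock: 5.03
position: [0.4958, -0.024, 0.1789]
tool_rot: [3.14, -0.0, 1.083]
force: [0.6, 1.0, -1.6]
grip_width: 0.0389
```

Run:
```python
from h import *
go((.555,-.1355,.175,0))
```

```text
t 5.03 pos [ 0.4958 -0.024   0.1789] rpy [179.9  -0.   62.1] w 0.0389 F [ 0.6  1.  -1.6] q [ 0.29  0.42 -0.46  1.97  0.25  0.81 -0.8 ]
(0.555, -0.1355, 0.175, 0) slide [-7.08, 10.45, 0.4] turn [0.1, -0.1, 62.1]
```

Emit:
arm_command --gripper '[3, 3, 3, 3, 3]' --slide '[[-2, 3, 0.2], [-5, 7, 0.4], [-7.1, 10.4, 0.4], [-7.1, 10.4, 0.4], [-7.1, 10.4, 0.4]]' --turn '[[0, 0, 10], [0, 0, 20], [0, 0, 30], [0, 0, 40], [0, 0, 50]]'

```text
clock: 5.65
position: [0.554, -0.1338, 0.1735]
tool_rot: [-3.141, 0.001, 0.21]
force: [-0.3, 1.2, 0.1]
grip_width: 0.039
```

Emit:
arm_command --gripper '[3, 3, 3]' --slide '[[0, 0, 0], [0, 0, 0], [0, 0, 0]]' --turn '[[0, 0, 10], [0, 0, 12], [0, 0, 12]]'

```text
clock: 6.02
position: [0.5542, -0.1332, 0.1739]
tool_rot: [3.142, 0.0, 0.011]
force: [0.1, -0.2, -0.2]
grip_width: 0.039
```

Run:
```python
from h import *
go((.555,-.1355,.175,0))
f=vision.grab_frame("side");g=vision.grab_frame("top")
u,v=map(int,proj("side",(.555,-.1,.1)));a=cv2.resize(f[v-50:v+50,u-50:u+50],(400,400),interpolation=cv2.INTER_CUBIC)
u,v=map(int,proj("top",(.53,-.1,.1)));b=cv2.resize(g[v-50:v+50,u-50:u+50],(400,400),interpolation=cv2.INTER_CUBIC)
cv2.imwrite("pics/p2.png",np.hstack([a,b]))
```

```text
t 6.03 pos [ 0.5542 -0.1332  0.1739] rpy [180.    0.    0.6] w 0.039 F [ 0.1 -0.2 -0.2] q [ 0.24  0.51 -0.15  1.8   0.1   0.85 -1.52]
(0.555, -0.1355, 0.175, 0) slide [0.08, 0.23, -0.11] turn [0.0, 0.0, 0.6]
```

View pics/p2.png

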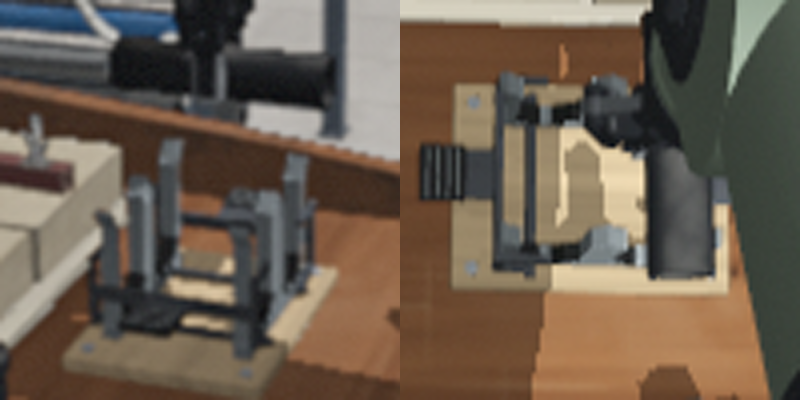

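The thick tube is held level above the right slot (side crop, tube at (220,75); top crop, tube at (681,215)), parallel to it. I'll trim 2 mm and lower it in stages, watching the force.

Emit:
arm_command --gripper '[3, 3, 3, 3, 3]' --slide '[[0.1, 0.2, 0], [0.1, 0.2, 2], [0.1, 0.2, 4], [0.1, 0.2, 5.5], [0.1, 0.2, 6]]' --turn '[[0, 0, 0.7], [0, 0, 0.7], [0, 0, 0.7], [0, 0, 0.7], [0, 0, 0.7]]'

```text
clock: 6.75
position: [0.555, -0.1353, 0.1132]
tool_rot: [-3.141, 0.001, -0.005]
force: [0.0, 0.8, -0.8]
grip_width: 0.0392
```

Emit:
arm_command --gripper '[3, 3, 3, 3]' --slide '[[0, 0, 0.5], [0, 0, 1], [0, 0, 1.5], [0, 0, 1.5]]' --turn '[[0, 0, 0], [0, 0, 0], [0, 0, 0], [0, 0, 0]]'

```text
clock: 7.25
position: [0.5552, -0.1353, 0.0987]
tool_rot: [-3.142, 0.0, -0.005]
force: [-0.4, 0.1, -1.2]
grip_width: 0.039
```

Run:
```python
from h import *
go((.555,-.1355,.085,0))
```

```text
t 7.25 pos [ 0.5552 -0.1353  0.0987] rpy [-180.     0.    -0.3] w 0.039 F [-0.4  0.1 -1.2] q [ 0.23  0.61 -0.14  1.85  0.12  0.69 -1.55]
(0.555, -0.1355, 0.085, 0) slide [-0.01, 0.02, 1.37] turn [-0.0, 0.0, -0.3]
```

Emit:
arm_command --gripper '[3, 3, 3, 3]' --slide '[[0, 0, 0.5], [0, 0, 1.0], [0, 0, 1.3], [0, 0, 1.3]]' --turn '[[0, 0, 0], [0, 0, 0], [0, 0, 0], [0, 0, 0]]'

```text
clock: 7.75
position: [0.5552, -0.1358, 0.0858]
tool_rot: [3.141, 0.0, -0.005]
force: [0.1, -4.2, -0.5]
grip_width: 0.0388
```

Run:
```python
from h import *
go((.555,-.1355,.085,0))
```

```text
t 7.75 pos [ 0.5552 -0.1358  0.0858] rpy [180.    0.   -0.3] w 0.0388 F [ 0.1 -4.2 -0.5] q [ 0.23  0.63 -0.13  1.85  0.13  0.67 -1.55]
(0.555, -0.1355, 0.085, 0) slide [-0.02, -0.03, 0.08] turn [0.0, 0.0, -0.3]
```

Emit:
arm_command --gripper '[3, 3, 3, 3, 3]' --slide '[[0, 0.15, 0], [0, 0.15, 0.1], [0, 0.15, 0.2], [0, 0.15, 0.3], [0, 0.15, 0.3]]' --turn '[[0, 0, 0], [0, 0, 0], [0, 0, 0], [0, 0, 0], [0, 0, 0]]'

```text
clock: 8.38
position: [0.5552, -0.1367, 0.0829]
tool_rot: [-3.141, 0.0, -0.005]
force: [-0.8, 0.2, -0.6]
grip_width: 0.039
```

Run:
```python
from h import *
go((.555,-.1355,.085,0))
```

```text
t 8.38 pos [ 0.5552 -0.1367  0.0829] rpy [-180.     0.    -0.3] w 0.039 F [-0.8  0.2 -0.6] q [ 0.23  0.64 -0.13  1.85  0.13  0.66 -1.55]
(0.555, -0.1355, 0.085, 0) slide [-0.02, -0.12, -0.21] turn [-0.0, 0.0, -0.3]
```

Side force gone. Lowering a little further until it rests.

Emit:
arm_command --gripper '[3, 3, 3, 3, 3]' --slide '[[0, 0, 0.1], [0, 0, 0.2], [0, 0, 0.3], [0, 0, 0.4], [0, 0, 0.4]]' --turn '[[0, 0, 0], [0, 0, 0], [0, 0, 0], [0, 0, 0], [0, 0, 0]]'

```text
clock: 9.0
position: [0.5559, -0.1365, 0.0808]
tool_rot: [3.141, -0.002, -0.004]
force: [-10.2, 5.0, 34.4]
grip_width: 0.0392
```

It's in contact with the latch. Easing back 2.5 mm and releasing.

Emit:
arm_command --gripper '[3, 4.5, 5.4, 5.4, 5.4]' --slide '[[0, 0, -0.25], [0, 0, -0.25], [0, 0, -0.25], [0, 0, -0.25], [0, 0, -0.25]]' --turn '[[0, 0, 0], [0, 0, 0], [0, 0, 0], [0, 0, 0], [0, 0, 0]]'

```text
clock: 9.62
position: [0.5552, -0.1368, 0.0813]
tool_rot: [-3.142, 0.0, -0.005]
force: [-0.1, 0.0, -1.2]
grip_width: 0.0538
```

Emit:
arm_command --gripper '[5.4, 5.4, 5.4, 5.4, 5.4]' --slide '[[0, 0, -2], [0, 0, -5], [0, 0, -9], [0, 4, -9], [0, 8, -9]]' --turn '[[0, 0, 0], [0, 0, 0], [0, 0, 0], [0, 0, 0], [0, 0, 0]]'

```text
clock: 10.25
position: [0.5551, -0.2176, 0.1721]
tool_rot: [3.141, -0.001, -0.004]
force: [0.5, -0.2, 0.5]
grip_width: 0.0538
```

Run:
```python
from h import *
go((.555,-.213,.09,0),(.555,-.213,.09,90))
f=vision.grab_frame("side");g=vision.grab_frame("top")
u,v=map(int,proj("side",(.555,-.1,.1)));a=cv2.resize(f[v-50:v+50,u-50:u+50],(400,400),interpolation=cv2.INTER_CUBIC)
u,v=map(int,proj("top",(.53,-.1,.1)));b=cv2.resize(g[v-50:v+50,u-50:u+50],(400,400),interpolation=cv2.INTER_CUBIC)
cv2.imwrite("pics/p3.png",np.hstack([a,b]))
```

```text
t 10.25 pos [ 0.5551 -0.2176  0.1721] rpy [ 1.8e+02 -1.0e-01 -2.0e-01] w 0.0538 F [ 0.5 -0.2  0.5] q [ 0.37  0.54 -0.14  1.73  0.09  0.87 -1.38]
(0.555, -0.213, 0.09, 0) slide [-0.02, -0.46, 8.21] turn [0.0, -0.1, -0.2]
(0.555, -0.213, 0.09, 90) slide [-0.02, -0.46, 8.21] turn [0.1, -0.0, -90.2]
```

View pics/p3.png

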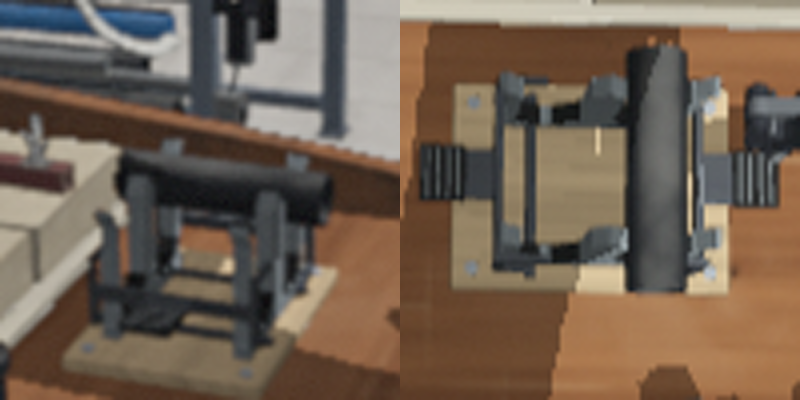

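The thick tube rests level across both noses in the right slot (top crop (657,170)); the tab is at (755,178). Next, close the fingers and press the right tab.

Emit:
arm_command --gripper '[0, 0, 0, 0, 0]' --slide '[[0, 0, 0], [0, 0.2, 0], [0, 0.2, 4], [0, 0.2, 8], [0, 0.2, 10]]' --turn '[[0, 0, 0], [0, 0, 0], [0, 0, 0], [0, 0, 0], [0, 0, 0]]'

```text
clock: 10.98
position: [0.5543, -0.2175, 0.0695]
tool_rot: [-3.141, 0.002, -0.003]
force: [0.1, -0.3, -0.0]
grip_width: -0.0002
```

Emit:
arm_command --gripper '[0, 0, 0, 0, 0]' --slide '[[0, 0, 0.6], [0, 0.2, 1.6], [0, 0.5, 2.4], [0, 0.8, 3.1], [0, 0.8, 3.1]]' --turn '[[0, 0, 0], [0, 0, 0], [0, 0, 0], [0, 0, 0], [0, 0, 0]]'

```text
clock: 11.6
position: [0.5549, -0.2272, 0.0403]
tool_rot: [3.141, -0.0, -0.005]
force: [0.6, -2.4, 4.2]
grip_width: -0.0003
```

Contact at about 4 N, as the spring would give. Pressing further.

Emit:
arm_command --gripper '[0, 0, 0, 0, 0]' --slide '[[0, 0.1, 0.4], [0, 0.2, 0.8], [0, 0.3, 1.1], [0, 0.3, 1.1], [0, 0.3, 1.1]]' --turn '[[0, 0, 0], [0, 0, 0], [0, 0, 0], [0, 0, 0], [0, 0, 0]]'

```text
clock: 12.22
position: [0.5549, -0.2297, 0.0295]
tool_rot: [-3.142, -0.0, -0.005]
force: [1.4, -0.8, 3.8]
grip_width: -0.0
```

```bash
cat >> h.py <<'E'
def snap(name):
    f=vision.grab_frame("side");g=vision.grab_frame("top")
    u,v=map(int,proj("side",(.555,-.1,.1)));a=cv2.resize(f[v-50:v+50,u-50:u+50],(400,400),interpolation=cv2.INTER_CUBIC)
    u,v=map(int,proj("top",(.53,-.1,.1)));b=cv2.resize(g[v-50:v+50,u-50:u+50],(400,400),interpolation=cv2.INTER_CUBIC)
    cv2.imwrite(f"pics/{name}.png",np.hstack([a,b]))
E
python3 - <<'E'
from h import *
snap("p4"); go((.555,-.22,.2,0))
E
```

```text
t 12.32 pos [ 0.5549 -0.2297  0.0296] rpy [-180.    -0.    -0.3] w 0.0 F [ 1.3 -1.1  4.2] q [ 0.37  0.75 -0.12  1.79  0.14  0.6  -1.4 ]
(0.555, -0.22, 0.2, 0) slide [0.01, -0.97, -17.04] turn [-0.0, -0.0, -0.3]
```

View pics/p4.png

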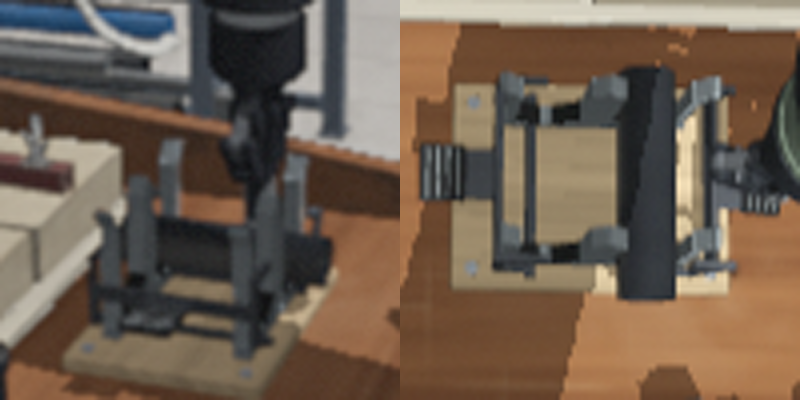

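The thick tube has dropped into its seat (top crop (647,180), noses open). Letting the tab up and heading for the thin tube.

Emit:
arm_command --gripper '[0, 0, 4, 8.5, 8.5]' --slide '[[0, -0.4, -2], [0, -0.8, -4], [0, -0.9, -8], [0, -0.9, -13], [0, -0.9, -17]]' --turn '[[0, 0, 0], [0, 0, 0], [0, 0, 0], [0, 0, 0], [0, 0, 0]]'

```text
clock: 12.95
position: [0.5547, -0.2203, 0.2028]
tool_rot: [3.141, -0.001, -0.004]
force: [1.4, 0.3, -0.8]
grip_width: 0.0541
```

Emit:
arm_command --gripper '[8.5, 8.5, 8.5, 8.5, 8.5]' --slide '[[-2, -6, 0], [-4, -12, 0], [-6, -18, 0], [-8, -24, 0], [-10, -30, 0]]' --turn '[[0, 0, -10], [0, 0, -20], [0, 0, -30], [0, 0, -40], [0, 0, -50]]'

```text
clock: 13.58
position: [0.4562, 0.0779, 0.2008]
tool_rot: [3.14, -0.0, 0.874]
force: [0.5, 0.1, -0.1]
grip_width: 0.0847
```

Run:
```python
from h import *
go((.3706,.333,.2,94.7),(.3706,.333,.08,94.7))
snap("p5")
```

```text
t 13.57 pos [0.4562 0.0779 0.2008] rpy [179.9  -0.   50.1] w 0.0847 F [ 0.5  0.1 -0.1] q [ 0.07  0.33 -0.45  2.03  0.2   0.82 -1.19]
(0.3706, 0.333, 0.2, 94.7) slide [14.06, -22.94, 0.05] turn [0.1, 0.0, -44.6]
(0.3706, 0.333, 0.08, 94.7) slide [14.06, -22.96, 12.05] turn [0.1, 0.0, -44.6]
```

View pics/p5.png

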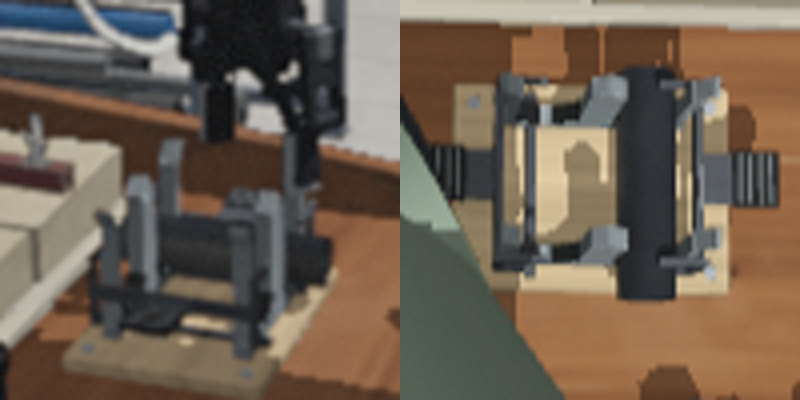

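The tab is back up at (755,178), the thick tube seated and latched. On to the thin tube.

Emit:
arm_command --gripper '[8.5, 8.5, 8.5, 8.5, 8.5]' --slide '[[2.8, -4.6, 0], [5.6, -9.2, 0], [8.4, -13.8, 0], [11.2, -18.4, 0], [14.1, -22.9, 0]]' --turn '[[0, 0, -10], [0, 0, -20], [0, 0, -30], [0, 0, -40], [0, 0, -44.6]]'

```text
clock: 14.3
position: [0.3732, 0.3328, 0.2006]
tool_rot: [3.14, 0.001, 1.65]
force: [1.5, 0.1, 0.2]
grip_width: 0.0848
```

Emit:
arm_command --gripper '[8.5, 8.5, 8.5, 8.5]' --slide '[[0, 0, 5], [0, 0, 10], [0, 0, 12], [0, 0, 12]]' --turn '[[0, 0, 0], [0, 0, 0], [0, 0, 0], [0, 0, 0]]'

```text
clock: 14.8
position: [0.3734, 0.3312, 0.0793]
tool_rot: [-3.141, 0.002, 1.647]
force: [0.1, 0.7, 0.1]
grip_width: 0.0847
```

Run:
```python
from h import *
go((.3706,.333,.003,94.7))
```

```text
t 14.8 pos [0.3734 0.3312 0.0793] rpy [-1.80e+02  1.00e-01  9.43e+01] w 0.0847 F [0.1 0.7 0.1] q [-0.42  0.61 -0.56  2.02  0.53  0.65 -1.26]
(0.3706, 0.333, 0.003, 94.7) slide [0.21, -0.26, 7.63] turn [-0.1, 0.1, -0.4]
```

Emit:
arm_command --gripper '[8.5, 8.5, 6, 4, 4]' --slide '[[0.2, -0.2, 4], [0.2, -0.2, 7], [0.2, -0.2, 7.6], [0.2, -0.2, 7.7], [0.2, -0.2, 7.7]]' --turn '[[0, 0, -0.4], [0, 0, -0.4], [0, 0, -0.4], [0, 0, -0.4], [0, 0, -0.4]]'

```text
clock: 15.42
position: [0.3724, 0.334, 0.0038]
tool_rot: [3.14, -0.001, 1.653]
force: [-0.1, -0.1, 0.5]
grip_width: 0.0399
```

Emit:
arm_command --gripper '[2.4, 2.4, 2.4, 2.4, 2.4]' --slide '[[0, 0, 0], [0, 0, 0], [0, 0, 0], [0, 0, 0], [0, 0, 0]]' --turn '[[0, 0, 0], [0, 0, 0], [0, 0, 0], [0, 0, 0], [0, 0, 0]]'

```text
clock: 16.05
position: [0.3723, 0.3339, 0.0036]
tool_rot: [3.14, -0.001, 1.653]
force: [-1.0, -1.9, 13.0]
grip_width: 0.031
```

Run:
```python
from h import *
go((.3706,.333,.2,94.7),(.547,-.069,.2,0))
```

```text
t 16.05 pos [0.3723 0.3339 0.0036] rpy [179.9  -0.   94.7] w 0.031 F [-1.  -1.9 13. ] q [-0.51  0.74 -0.45  2.05  0.66  0.5  -1.38]
(0.3706, 0.333, 0.2, 94.7) slide [-0.07, -0.15, -19.64] turn [0.1, -0.0, 0.0]
(0.547, -0.069, 0.2, 0) slide [-41.58, 14.13, -19.65] turn [0.0, -0.1, 94.7]
```

Emit:
arm_command --gripper '[2.4, 2.4, 2.4, 2.4, 2.4]' --slide '[[0, 0, -4], [0, 0, -10], [0, 0, -16], [-4, 1.4, -19], [-9, 3, -20]]' --turn '[[0, 0, 0], [0, 0, 0], [0, 0, 0], [0, 0, 10], [0, 0, 20]]'

```text
clock: 16.68
position: [0.4099, 0.2462, 0.205]
tool_rot: [3.139, -0.003, 1.3]
force: [0.6, -0.4, -1.2]
grip_width: 0.0312
```

Run:
```python
from h import *
go((.547,-.069,.2,0))
```

```text
t 16.68 pos [0.4099 0.2462 0.205 ] rpy [179.9  -0.2  74.5] w 0.0312 F [ 0.6 -0.4 -1.2] q [-0.18  0.37 -0.61  1.98  0.28  0.86 -1.21]
(0.547, -0.069, 0.2, 0) slide [-26.7, 21.65, 0.48] turn [0.0, -0.2, 74.5]
```

Emit:
arm_command --gripper '[2.4, 2.4, 2.4, 2.4, 2.4]' --slide '[[-4, 3, 0.5], [-8, 6.5, 0.5], [-12, 9.7, 0.5], [-16, 13, 0.5], [-20, 16.2, 0.5]]' --turn '[[0, 0, 10], [0, 0, 20], [0, 0, 30], [0, 0, 40], [0, 0, 50]]'

```text
clock: 17.3
position: [0.5131, 0.0091, 0.1983]
tool_rot: [3.141, -0.001, 0.426]
force: [0.4, 0.8, -1.0]
grip_width: 0.0308
```

Run:
```python
from h import *
go((.547,-.069,.2,0))
```

```text
t 17.3 pos [0.5131 0.0091 0.1983] rpy [ 1.80e+02 -1.00e-01  2.44e+01] w 0.0308 F [ 0.4  0.8 -1. ] q [ 0.12  0.4  -0.33  1.91  0.17  0.85 -1.44]
(0.547, -0.069, 0.2, 0) slide [-0.14, 8.51, -0.17] turn [-0.0, -0.1, 24.4]
```

Emit:
arm_command --gripper '[2.4, 2.4, 2.4, 2.4, 2.4]' --slide '[[0, 4, 0], [-0.1, 8.5, 0.5], [-0.1, 8.5, 2], [-0.1, 8.5, 2], [-0.1, 8.5, 2]]' --turn '[[0, 0, 10], [0, 0, 20], [0, 0, 24.4], [0, 0, 24.4], [0, 0, 24.4]]'

```text
clock: 17.92
position: [0.5474, -0.0662, 0.1782]
tool_rot: [-3.141, -0.001, 0.008]
force: [-0.4, -0.2, -1.0]
grip_width: 0.0309
```

Run:
```python
from h import *
go((.547,-.069,.12,0))
snap("p6")
```

```text
t 17.93 pos [ 0.5474 -0.0662  0.1782] rpy [-180.    -0.     0.5] w 0.0309 F [-0.4 -0.2 -1. ] q [ 0.16  0.48 -0.2   1.84  0.12  0.84 -1.66]
(0.547, -0.069, 0.12, 0) slide [-0.04, 0.28, 5.82] turn [-0.0, -0.0, 0.5]
```

View pics/p6.png

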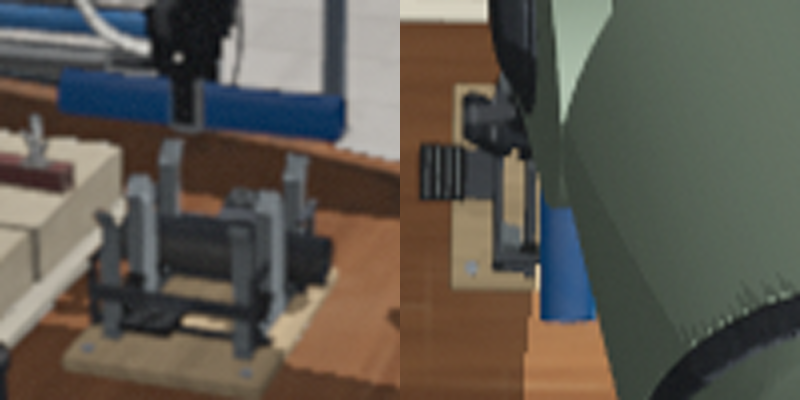

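The blue tube is level and parallel over the left slot (side crop (200,105)). The seated thick tube is undisturbed. Lowering.

Emit:
arm_command --gripper '[2.4, 2.4, 2.4, 2.4, 2.4]' --slide '[[0, 0.3, 1], [0, 0.3, 4], [0, 0.3, 6.5], [0, 0.3, 8], [0, 0.3, 8.5]]' --turn '[[0, 0, 0.5], [0, 0, 0.5], [0, 0, 0.5], [0, 0, 0.5], [0, 0, 0.5]]'

```text
clock: 18.65
position: [0.547, -0.0698, 0.0917]
tool_rot: [-3.141, 0.001, -0.003]
force: [-0.2, 0.1, -0.1]
grip_width: 0.0306
```

Emit:
arm_command --gripper '[2.4, 2.4, 2.4, 2.4, 2.4]' --slide '[[0, 0, 0.3], [0, 0, 0.6], [0, 0, 0.8], [0, 0, 1.0], [0, 0, 1.0]]' --turn '[[0, 0, 0], [0, 0, 0], [0, 0, 0], [0, 0, 0], [0, 0, 0]]'

```text
clock: 19.27
position: [0.5476, -0.0699, 0.0829]
tool_rot: [3.142, -0.001, -0.003]
force: [-2.1, -0.2, 8.1]
grip_width: 0.0309
```

Resting on the latch (8 N). Releasing.

Emit:
arm_command --gripper '[2.4, 3.5, 4.4, 4.4, 4.4]' --slide '[[0, 0, -0.1], [0, 0, -0.1], [0, 0, -0.1], [0, 0, -0.1], [0, 0, -0.1]]' --turn '[[0, 0, 0], [0, 0, 0], [0, 0, 0], [0, 0, 0], [0, 0, 0]]'

```text
clock: 19.9
position: [0.5473, -0.0698, 0.0834]
tool_rot: [-3.142, 0.0, -0.003]
force: [-0.2, 0.4, 1.0]
grip_width: 0.0441
```

Emit:
arm_command --gripper '[4.4, 4.4, 4.4, 2, 0]' --slide '[[0, 0, -2], [0, 0, -5], [0.3, 0, -9], [0.7, -4, -9], [0.8, -8.2, -9]]' --turn '[[0, 0, 0], [0, 0, 0], [0, 0, 0], [0, 0, 0], [0, 0, 0]]'

```text
clock: 20.52
position: [0.5559, 0.0128, 0.174]
tool_rot: [-3.142, -0.001, -0.004]
force: [-0.1, 0.1, 0.0]
grip_width: 0.0083
```

Run:
```python
from h import *
go((.555,.013,.07,0)); snap("p7")
```

```text
t 20.52 pos [0.5559 0.0128 0.174 ] rpy [-1.8e+02 -1.0e-01 -3.0e-01] w 0.0083 F [-0.1  0.1  0. ] q [ 0.02  0.49 -0.21  1.83  0.13  0.83 -1.82]
(0.555, 0.013, 0.07, 0) slide [-0.1, -0.02, 10.4] turn [-0.0, -0.1, -0.3]
```

View pics/p7.png

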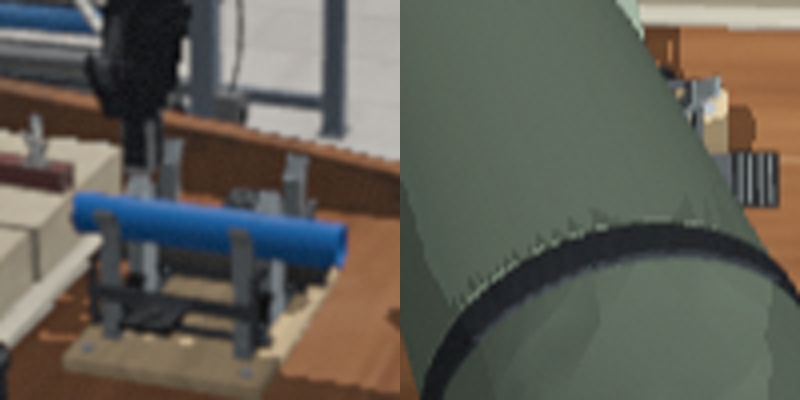

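The blue tube rests on the left latch (side crop (210,230)). Pressing the left tab.

Emit:
arm_command --gripper '[0, 0, 0, 0, 0]' --slide '[[-0.1, 0, 2], [-0.1, 0, 7], [-0.1, 0, 10.4], [-0.1, 0, 11], [-0.1, 0, 11]]' --turn '[[0, 0, 0], [0, 0, 0], [0, 0, 0], [0, 0, 0], [0, 0, 0]]'

```text
clock: 21.25
position: [0.5549, 0.012, 0.0641]
tool_rot: [-3.142, -0.0, -0.003]
force: [0.2, -0.1, -0.0]
grip_width: -0.0002
```

Emit:
arm_command --gripper '[0, 0, 0, 0, 0]' --slide '[[0, -0.1, 0.8], [0, -0.4, 1.6], [0, -0.8, 2.4], [0, -1.1, 3.2], [0, -1.2, 3.5]]' --turn '[[0, 0, 0], [0, 0, 0], [0, 0, 0], [0, 0, 0], [0, 0, 0]]'

```text
clock: 21.88
position: [0.5543, 0.0243, 0.0278]
tool_rot: [3.141, 0.001, -0.003]
force: [-0.3, -0.3, 4.2]
grip_width: -0.0001
```

Emit:
arm_command --gripper '[0, 0, 0]' --slide '[[0, 0, 0], [0, 0, 0], [0, 0, 0]]' --turn '[[0, 0, 0], [0, 0, 0], [0, 0, 0]]'

```text
clock: 22.25
position: [0.5544, 0.0241, 0.0286]
tool_rot: [-3.142, 0.0, -0.003]
force: [-2.0, 0.3, 4.0]
grip_width: 0.0001
```

Run:
```python
from h import *
go((.555,.02,.2,0)); f=vision.grab_frame("side"); cv2.imwrite("pics/s8.png",f)
hsv=cv2.cvtColor(f,cv2.COLOR_BGR2HSV); b=cv2.inRange(hsv,(95,100,60),(125,255,255))[150:215,210:300]
for n,fn in(("now",b),):
  ys,xs=np.nonzero(fn); print("blue centroid",xs.mean()+210,ys.mean()+150)
for z in(.043,.094): print(z,proj("side",(.547,-.0695,z)))
```

```text
t 22.25 pos [0.5544 0.0241 0.0286] rpy [-180.     0.    -0.2] w 0.0001 F [-2.   0.3  4. ] q [-0.04  0.71 -0.16  1.91  0.2   0.54 -1.9 ]
(0.555, 0.02, 0.2, 0) slide [0.05, 0.41, -17.14] turn [-0.0, 0.0, -0.2]
blue centroid 267.1209302325581 191.1627906976744
0.043 [255.67162996 189.49308126]
0.094 [255.34850862 173.47699105]
```

The blue tube has dropped: its centroid is at row 191, against a predicted 189 seated and 173 on the latch. Letting go and backing off.

Emit:
arm_command --gripper '[0, 0, 0, 0, 0]' --slide '[[0, 0.4, -2], [0, 0.8, -4], [0, 0.8, -9], [0, 0.4, -14], [0, 0.4, -19]]' --turn '[[0, 0, 0], [0, 0, 0], [0, 0, 0], [0, 0, 0], [0, 0, 0]]'

```text
clock: 22.92
position: [0.5544, 0.0202, 0.2202]
tool_rot: [-3.141, -0.0, -0.003]
force: [-0.1, -1.3, 0.1]
grip_width: -0.0003
```

Emit:
arm_command --gripper '[0, 0, 0, 0, 0]' --slide '[[-2, -6, -1], [-4, -12, -1], [-6, -18, -1], [-8, -23, -1], [-8, -23, -1]]' --turn '[[0, 0, 0], [0, 0, 0], [0, 0, 0], [0, 0, 0], [0, 0, 0]]'

```text
clock: 23.55
position: [0.4733, 0.2546, 0.2286]
tool_rot: [-3.14, 0.0, 0.003]
force: [0.8, -0.2, -0.0]
grip_width: -0.0001
```

Run:
```python
from h import *
go((.555,.02,.2,0)); snap("p8")
t=vision.grab_frame("top");t0=cv2.imread("pics/top0.png")
print("fittings diff",cv2.absdiff(t,t0)[225:258,305:372].mean())
```

```text
t 23.55 pos [0.4733 0.2546 0.2286] rpy [-179.9    0.     0.2] w -0.0001 F [ 0.8 -0.2 -0. ] q [-0.38  0.4  -0.29  1.82  0.14  0.94 -2.3 ]
(0.555, 0.02, 0.2, 0) slide [8.1, 23.49, 2.82] turn [-0.1, 0.0, 0.2]
fittings diff 16.844112769485903
```

View pics/p8.png

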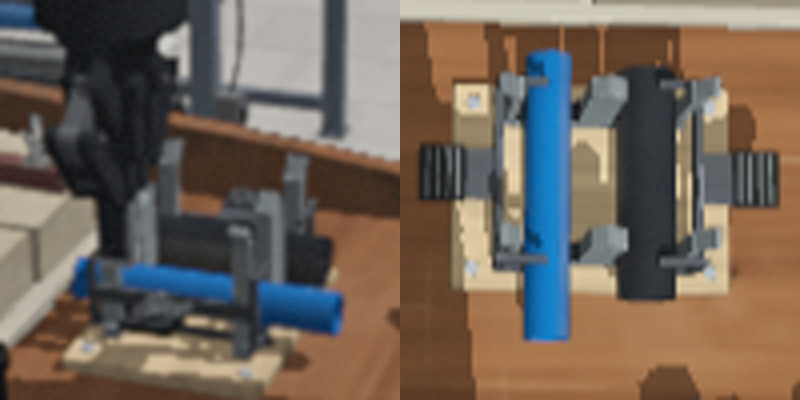

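Both tubes are seated with the latch noses over them, and both tabs are up. The fittings difference may only be shadow, so a quick numeric check before handing in.

Run:
```python
from h import *
from workcell import job_done
for n,(x0,y0,x1,y1) in(("side",(310,165,345,210)),("top",(300,220,380,262))):
  for f in(cv2.imread(f"pics/{n}0.png"),vision.grab_frame(n)):
    h=cv2.cvtColor(f,cv2.COLOR_BGR2HSV)[y0:y1,x0:x1]; m=cv2.inRange(h,(0,0,150),(180,45,255)); ys,xs=np.nonzero(m); print(n,len(xs),xs.mean().round(1),ys.mean().round(1),xs.min(),xs.max())
r=cv2.matchTemplate(vision.grab_frame("side")[155:220,300:355],cv2.imread("pics/side0.png")[165:210,311:343],cv2.TM_CCOEFF_NORMED); print(cv2.minMaxLoc(r),"expected (11,10)")
```

```text
side 606 25.4 22.5 8 34
side 654 24.3 22.4 4 34
top 1748 41.6 29.3 0 79
top 1871 40.5 28.6 0 79
(0.11104048788547516, 0.9464665651321411, (0, 2), (11, 10)) expected (11,10)
```

The fittings are where they were: the side-view template match peaks exactly at the expected spot, score 0.95. Handing in.

```bash
python3 -c "
from workcell import job_done
print(job_done())"
```

```text
the job is handed in; nothing more can be done
None
```

Both offcuts are put away in the rack and the job is handed in, after about 24 s of the 70 s allowed. The thick one is in the right slot and the thin blue one in the left. Each was laid on its closed latch and dropped by pressing its tab, and the latch then sprang back.

**Last checks:**
- **Seating:** the final pictures show both tubes down in their seats and both tabs up. The latch noses show clearly over the blue tube. Over the dark tube they are harder to see, so there I went by the tab being back up.
- **Arm:** it stood clear of everything, with the force reading near zero.
- **Fittings:** a plain before/after image difference around them came out high (16.8). It is probably shadow, because a template match in the side view put them exactly where they started (score 0.95).

**Along the way:**
- The first grip on the thick tube was too high, so I re-gripped it lower.
- The thick tube brushed the slot wall at about 4 N, and I corrected that with a 1.5 mm shift.
- It pressed on the latch at about 34 N for a moment before I eased back and released it.

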